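Load the lazy Susan bay by bay

ROBOT

A 6-joint arm with a two-finger parallel gripper is mounted at the origin on the work surface. World frame = base frame: x ahead of the robot, y to its left, z up, the work surface at z = 0. Lengths are in m, angles in rad, forces in N, time in s.
With the tool pointing down it reaches from about 0.3 to 0.825 m from the base axis. Payload 5.4 kg.
Tool frame: the origin (TCP) lies on the centre line of the jaws, within the pads' length; the fingertips stand 22 mm ahead of it and the grasp point (between the pads) lies 3 mm ahead of it (arm.tcp_to_tips is the distance from the TCP to the fingertips, in m); z points along the fingers, y is the line along which they close (so a half turn about z gives the same grasp; the last joint's range is limited). The gripper opens to 92 mm and grips with 3 to 60 N. Pads are 20 mm wide; open, the fingers measure 128 mm over their backs; the gripper's body (75 mm by 189 mm) begins 69 mm behind the grasp point.
Start: joints at [-1.438, 0.158, 1.597, -0, 1.386, -0.21], TCP at [0.193, -0.542, 0.237] pointing down, gripper open.
Joint ranges: [-2.91, 2.91], [-0.94, 2.29], [0.18, 2.7], [-1.29, 4.43], [0.17, 2.64], [-3, 3]. Speed limits (rad/s): [2.57, 2.57, 3.14, 3.14, 3.14, 3.14].

INTERFACE

Orientations are given as a 3x3 rotation matrix whose columns are the frame's x, y, z axes.
In Python, from rig import arm gives the robot as it stands.
- The arm moves only by the tool send_rows, never from a script. Its argument "moves" is a list of rows, each an object of numbers: "dx", "dy", "dz": the shift along the tool's x, y, z in units of 30 mm (1.0 is 30 mm); "rx", "ry", "rz": the turn, a rotation vector about the tool's x, y, z in units of 5 degrees (1.0 is 5 degrees). A call has 1 to 8 rows; each row shifts and turns the commanded pose from where the row before left it, along the tool's axes as they then stand; what a row does not reach is not made up. A row lasts 1/12 s, in which the tool goes at most 41.7 mm and 7.16 degrees, less where a joint would pass 70% of its speed; a pose out of reach is approached as far as the arm can. A call is refused whole if a number of a shift passes 1 or a number of a turn 1, either way. A call with a gripper value outside its range is refused whole. "jaw" is the opening in per cent of the stroke, from 0 (shut) to 100 (fully open), set as the call begins (left out, the last holds). The fingers move at their own pace and stop on an object; "force" is the grip in N (left out, the last holds). Time passes only in rows, so rows that do not move let the fingers close. It gives the time, the measured TCP pose, the force, the opening and the grip force at its end, in the units of the state.
- arm.get_obs(): the state, without advancing time (a new reading comes with each control period).
- arm.grab_frame(name): name is "scene" or "side" or "wrist"; returns the picture (384x512x3 uint8, red, green, blue); there is no depth.
- arm.camera_params(name): a dict with "vfov" (degrees; the focal length in pixels is half the picture's height over the tangent of half this angle, whatever the lens; pixels are square), "cx", "cy" (the principal point, pixels), "dist_coeffs" ([k1, k2, p1, p2, k3] as OpenCV has them; the pictures are not rectified), "R" (3x3) and "t" (3): a world point X has camera coordinates R X + t. Camera axes: x right, y down, z forward; pixel columns grow to the right and rows downward; lengths in m; the calibration is good to about 2 mm. A picture is of the moment at which its call begins: read the wrist's pose just before it. camera_params takes no time and is no camera call; for the wrist camera it gives the pose at the moment of the call.
- arm.finish_job(): hands the job in; it is judged then, once.
The state is a dict: "clock": time; "q": joint angles; "joint_velocities": joint speeds; "tau": joint torques, N m; "tcp_pos": TCP position; "ee_rot": TCP orientation; "ft_force": force on the tool from outside, world axes, zero at the start; "ft_torque": the same for the moment, N m; "finger_gap": finger opening in m; "finger_force": force on a finger pad.
Only numpy, scipy, OpenCV 4.12 (cv2) and the standard library are available. Lean on these libraries where they do the work, as an engineer would, in place of code of your own. Each camera call takes 0.05 s, during which the arm holds its last target. There are 200 camera calls.

TASK

Fill the lazy Susan from the chopping board: slide the blue canister into the bay with one dot, which faces the board now, then turn the lazy Susan on and slide the yellow one into the two-dot bay as that comes to face the board, then turn on again and slide the green one into the three-dot bay. Keep the canisters upright and do not lift them; each must end wholly on the lazy Susan, between its dividers, with the orange canister still in the four-dot bay. Leave the other things on the counter where they are.

Things in the scene. Friction and masses are not known exactly. Their poses are not given: they have to be found in the camera images.
- blue: Kitchen canister, blue glazed pot with a flat lid of the same colour and a steel band: a plain upright cylinder 88 mm across and 80 mm high (too wide to grasp), about 0.45 kg (0.35 to 0.6). Origin at the centre of its underside, z up along its axis. Slides upright when pushed at or below half its height (friction about 0.6). Starts on the board; goes to the one-dot bay.
- yellow: Kitchen canister, yellow glazed pot with a flat lid of the same colour and a steel band: a plain upright cylinder 88 mm across and 80 mm high (too wide to grasp), about 0.45 kg (0.35 to 0.6). Origin at the centre of its underside, z up along its axis. Slides upright when pushed at or below half its height (friction about 0.6). Starts on the board; goes to the two-dot bay.
- green: Kitchen canister, green glazed pot with a flat lid of the same colour and a steel band: a plain upright cylinder 88 mm across and 80 mm high (too wide to grasp), about 0.45 kg (0.35 to 0.6). Origin at the centre of its underside, z up along its axis. Slides upright when pushed at or below half its height (friction about 0.6). Starts on the board; goes to the three-dot bay.
- orange: Kitchen canister, terracotta-orange glazed pot with a flat lid of the same colour and a steel band: a plain upright cylinder 88 mm across and 80 mm high (too wide to grasp), about 0.45 kg (0.35 to 0.6). Origin at the centre of its underside, z up along its axis. Slides upright when pushed at or below half its height (friction about 0.6). Stands already, loose, in the four-dot bay of the lazy Susan and rides round with it.
- stand: The fixed round black foot (220 mm across, 9 mm high) of the lazy Susan. Origin on the counter, on the vertical turning axis; its -x axis points to the chopping board. It does not turn and does not shift.
- turntable (a joint): Turn of the lazy Susan about its vertical axis, rad, growing anticlockwise seen from above. 0: the one-dot bay squarely faces the board; +1.571: the two-dot bay; 3.142: the three-dot bay. It turns freely either way, has no stops or detents, takes about 0.12 N m to turn and stays where it is left. Starts within 0.12 of 0.
- hub (a point): On the turning axis at the top of the pale round wooden deck (radius 180 mm, top 24 mm above the counter, no rim). Frame turns with the deck: dark dividers, 6 mm thick, 60 mm high above the deck, run along its +x, +y, -x and -y axes out to 173 mm, making four quarter bays open outward. A post 36 mm thick with a knob, 85 mm high, stands in the middle.
- bay1 (a point): Point on the deck in the middle of the one-dot bay, 115 mm from the axis, between hub +x and +y; turns with the deck. One black dot (14 mm) lies on the deck by its edge in the middle of this bay; two, three and four such dots mark the others.
- bay2 (a point): The same for the two-dot bay, a quarter turn clockwise (seen from above) from the one-dot bay: between hub +x and -y.
- bay3 (a point): The same for the three-dot bay, opposite the one-dot bay: between hub -x and -y.
- bay4 (a point): The same for the four-dot bay, opposite the two-dot bay: between hub -x and +y; the orange canister stands about here.
- mouth (a point): Fixed point 115 mm from the axis towards the board, at deck height: the place where the middle of a bay lies when that bay squarely faces the board.
- board: Fixed wooden chopping board, 290 mm (its x, away from the lazy Susan) by 380 mm (its y), 26 mm thick, so its top is 2 mm above the deck; it lies square to the stand with its long edge 4 mm from the edge of the deck. Origin at the centre of its underside.
- spoon: Wooden spoon, 220 mm long, lying along the board's outer edge. Origin at its middle, underside. Leave it.
- mug: White mug, 82 mm across, 95 mm high, on the counter. Origin at its underside. Leave it.
- bowl: Blue bowl, 160 mm across, 65 mm high, on the counter. Origin at its underside. Leave it.
- mill: Dark wooden pepper mill, 56 mm across, 145 mm high, on the counter. Origin at its underside. Leave it.
- jam: Amber jar with a white cap, 68 mm across, 100 mm high, on the counter. Origin at its underside. Leave it.

How it is judged:
On the way, in this order (a step that is already met when the one before it is completed fails the run):
1. the blue canister stands in the one-dot bay (x of blue in the frame of hub above 0.042 m and y of blue in the frame of hub above 0.042 m and horizontal distance between blue and hub below 0.14 m and z of blue in the frame of hub between -0.004 and 0.004 m and angle between blue's own z axis and vertical below 0.1 rad), for 0.2 s.
2. the two-dot bay is turned to face the board, the blue canister riding in its bay (all of step 1 and horizontal distance between bay2 and mouth below 0.035 m), for 0.2 s.
3. the yellow canister stands in the two-dot bay (x of yellow in the frame of hub above 0.042 m and y of yellow in the frame of hub below -0.042 m and horizontal distance between yellow and hub below 0.14 m and z of yellow in the frame of hub between -0.004 and 0.004 m and angle between yellow's own z axis and vertical below 0.1 rad), for 0.2 s.
4. the three-dot bay is turned to face the board, the blue and yellow canisters riding in their bays (all of step 1 and all of step 3 and horizontal distance between bay3 and mouth below 0.035 m), for 0.2 s.
5. the green canister stands in the three-dot bay (x of green in the frame of hub below -0.042 m and y of green in the frame of hub below -0.042 m and horizontal distance between green and hub below 0.14 m and z of green in the frame of hub between -0.004 and 0.004 m and angle between green's own z axis and vertical below 0.1 rad), for 0.2 s.
At the end, for the whole second after the job is handed in: Blue, yellow, green and orange canisters stand upright (within 0.1 rad) and at rest on the deck in the one-, two-, three- and four-dot bays: each with its axis at least 42 mm inside both divider lines and within 140 mm of the turning axis; the lazy Susan is still (all of step 1 and all of step 3 and all of step 5 and linear speed of each of blue, yellow, green, orange below 0.02 m/s and x of orange in the frame of hub below -0.042 m and y of orange in the frame of hub above 0.042 m and horizontal distance between orange and hub below 0.14 m and z of orange in the frame of hub between -0.004 and 0.004 m and angle between orange's own z axis and vertical below 0.1 rad and velocity of joint turntable between -0.05 and 0.05 rad/s); the robot touches nothing.
It fails at once if a canister is tipped by more than 0.35 rad (angle between any of blue, yellow, green, orange's own z axis and vertical above 0.35 rad).
It fails at once if a canister is lifted (its underside more than 50 mm above the counter) or falls off (height (world z) of any of blue, yellow, green, orange above 0.05 m or height (world z) of any of blue, yellow, green, orange below 0.01 m).
It fails at once if the spoon, mug, bowl, pepper mill or jam jar is moved by more than 30 mm (distance of any of spoon, mug, bowl, mill, jam from where it was at the start of the episode above 0.03 m).
It also fails if it takes over 72 s, if anything falls off the work surface, if the arm or the gripper's body presses on something with over 40 N, if the wrist force passes 120 N, or if a joint passes its speed limit or range.

## Working session

There is one attempt and no reset: what is moved stays moved. The work goes in short steps, Python scripts to look and compute and a tool call to move; the robot and the scene stay as the last step left them, time stands still between calls to the robot, and variables do not carry over. Pictures are saved under pics/ and viewed, at most 10 in all, crops included, and the job is handed in when it is done.

Besides the shell and the picture viewer there is one more tool, called after ">>>" as a command line: name --argument value ..., lists and objects as JSON in quotes. send_rows: Moves the arm, as the interface text tells. Its arguments: {"type":"object","properties":{"moves":{"type":"array","items":{"type":"object","properties":{"dx":{"type":"number"},"dy":{"type":"number"},"dz":{"type":"number"},"rx":{"type":"number"},"ry":{"type":"number"},"rz":{"type":"number"}}}},"jaw":{"type":"number"},"force":{"type":"number"}},"required":["moves"]}

```bash
mkdir -p pics; ls
python3 - <<'E'
from rig import arm
import cv2
for n in("scene","side"):
    cv2.imwrite(f"pics/{n}0.png",cv2.resize(arm.grab_frame(n)[:,:,::-1],(800,600),interpolation=cv2.INTER_CUBIC))
    p=arm.camera_params(n);print(n,p)
o=arm.get_obs();print(o['clock'],o['tcp_pos'],o['ee_rot'],o['finger_gap'],arm.tcp_to_tips)
E
```

```text
pics
scene {'vfov': 49.034170294512315, 'cx': 260.06564929300606, 'cy': 192.9837725606541, 'dist_coeffs': array([0.04007171, 0.        , 0.        , 0.        , 0.        ]), 'R': array([[ 0.83567924,  0.54920908, -0.00309623],
       [ 0.42060331, -0.64359695, -0.63943398],
       [-0.35317567,  0.53305942, -0.76883977]]), 't': array([-0.47156912, -0.19771417,  1.82657695])}
side {'vfov': 48.44664996405127, 'cx': 255.68169102623585, 'cy': 198.38989232275472, 'dist_coeffs': array([-0.05805085,  0.        ,  0.        ,  0.        ,  0.        ]), 'R': array([[-0.80648682, -0.59122905, -0.00521673],
       [-0.28821485,  0.40082292, -0.86963969],
       [ 0.51624723, -0.69984941, -0.49365939]]), 't': array([0.41819605, 0.23744798, 1.10412336])}
0.1 [ 0.1931823  -0.54101986  0.23574525] [[ 9.41808435e-01  3.36149986e-01 -2.41051530e-04]
 [ 3.36149908e-01 -9.41807024e-01  1.66378737e-03]
 [ 3.32258077e-04 -1.64799843e-03 -9.99998587e-01]] 0.09191760186897092 0.022
```

View pics/scene0.png

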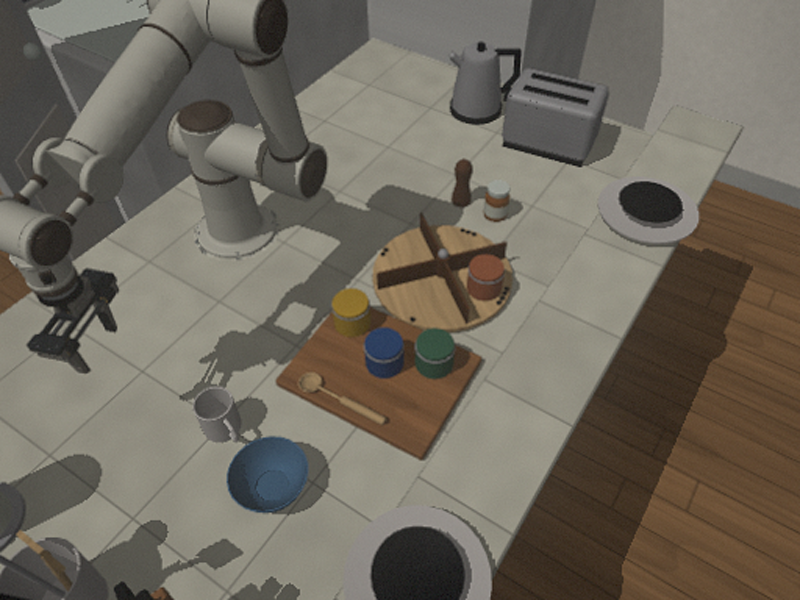

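View pics/side0.png

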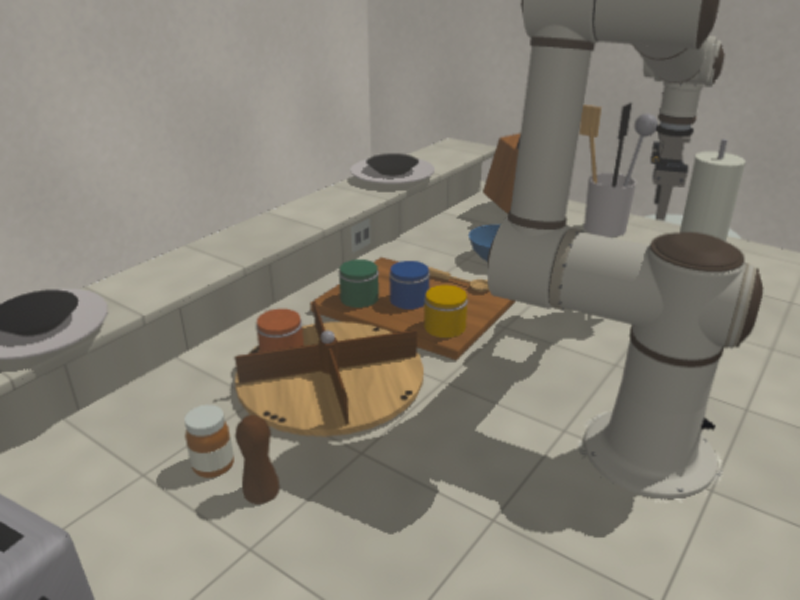

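The scene view shows the deck with its knob at (443,254). The lids are at: blue (384,342), yellow (350,302), green (435,344), orange (486,268). The one dot is at (412,319). Next I'll convert these pixels to positions.

```bash
cat > h.py <<'E'
from rig import arm
import numpy as np, cv2
def world(n,px,z,s=1.5625):
    p=arm.camera_params(n);f=192/np.tan(np.radians(p['vfov']/2))
    K=np.array([[f,0,p['cx']],[0,f,p['cy']],[0,0,1]])
    u=cv2.undistortPoints(np.array([[px]],float)/s,K,p['dist_coeffs'])[0,0]
    R,t=p['R'],p['t'];d=R.T@np.array([u[0],u[1],1]);c=-R.T@t
    return (c+d*(z-c[2])/d[2])[:2]
E
python3 - <<'E'
from h import *
P={"scene":dict(boardL=(277,382,.026),boardB=(422,457,.026),boardR=(482,360,.026),blue=(384,341,.106),yel=(350,301,.106),grn=(435,343,.106),ora=(486,267,.104),knob=(443,254,.109),dot1=(412,319,.024),d4=(503,296,.024),d2=(384,252,.024),d3=(468,233,.024),mug=(216,400,.095),bowl=(268,475,.06),mill=(461,200,0),jam=(498,187,.1),spoonb=(311,381,.03),spoone=(384,420,.03)),
"side":dict(blue=(410,272,.106),yel=(446,297,.106),grn=(359,270,.106),ora=(279,321,.104),knob=(328,338,.109),jam=(205,418,.1),mill=(260,490,0),dot1=(376,329,.024),d3=(273,416,.024),d2=(407,396,.024),boardL=(513,302,.026),boardnear=(456,357,.026))}
for c in P:
  for k,(x,y,z) in P[c].items(): print(c,k,world(c,(x,y),z).round(3))
E
```

```text
scene boardL [ 0.434 -0.33 ]
scene boardB [ 0.804 -0.306]
scene boardR [ 0.79  -0.026]
scene blue [ 0.606 -0.152]
scene yel [ 0.475 -0.1  ]
scene grn [ 0.703 -0.095]
scene ora [0.685 0.167]
scene knob [0.578 0.144]
scene dot1 [ 0.589 -0.012]
scene d4 [0.739 0.173]
scene d2 [0.404 0.136]
scene d3 [0.554 0.32 ]
scene mug [ 0.395 -0.46 ]
scene bowl [ 0.579 -0.518]
scene mill [0.459 0.449]
scene jam [0.568 0.447]
scene spoonb [ 0.498 -0.288]
scene spoone [ 0.691 -0.28 ]
side blue [ 0.594 -0.143]
side yel [ 0.468 -0.092]
side grn [ 0.691 -0.085]
side ora [0.678 0.174]
side knob [0.555 0.171]
side jam [0.564 0.449]
side mill [0.464 0.443]
side dot1 [ 0.591 -0.015]
side d3 [0.557 0.32 ]
side d2 [0.402 0.136]
side boardL [ 0.41  -0.286]
side boardnear [ 0.396 -0.021]
```

```bash
cat >> h.py <<'E'
import json
H=np.array([.572,.154]);b=np.array([.061,-.998]);e=np.array([.998,.061])
def uv(u,v): return H+u*b+v*e
def off(c,ang,d): return np.array(c)+d*np.array([np.cos(np.radians(ang)),np.sin(np.radians(ang))])
def plan(wps,pose=None):
    """wps: (x,y,z,yaw of tool x in deg,max mm per row)"""
    if pose is None:
        o=arm.get_obs();R=o['ee_rot'];pose=[*o['tcp_pos'],np.degrees(np.arctan2(R[1,0],R[0,0]))]
    cur=np.array(pose,float);print('from',cur.round(4));rows=[]
    for w in wps:
        n=0
        while 1:
            d=np.array(w[:4])-cur
            if np.linalg.norm(d[:3])<.0004 and abs(d[3])<.3: break
            k=max(1,np.ceil(np.linalg.norm(d[:3])*1000/w[4]-.01),np.ceil(abs(d[3])/5-.01));d/=k
            c,s=np.cos(np.radians(cur[3])),np.sin(np.radians(cur[3]))
            m=np.array([c*d[0]+s*d[1],s*d[0]-c*d[1],-d[2]])/.03
            m=m.round(2);r=round(-d[3]/5,2)
            rows.append({k:float(v) for k,v in zip(('dx','dy','dz','rz'),(*m,r)) if v})
            m*=.03;cur+=[c*m[0]+s*m[1],s*m[0]-c*m[1],-m[2],-r*5]
            n+=1
            if n>60:break
    for i in range(0,len(rows),8): print(json.dumps(rows[i:i+8]).replace('"',''))
E
python3 - <<'E'
from h import *
B=np.array([.600,-.148]);T=uv(.113,.005);d=T-B;a=np.degrees(np.arctan2(d[1],d[0]));print(T,a)
s=off(B,a,-.068);f=off(T,a,-.049)
plan([(*s,.17,a,29),(*s,.062,a,28)]);
plan([(*off(f,a,-.02),.062,a,14),(*f,.062,a,6)],(*s,.062,a))
E
```

```text
[0.583883 0.041531] 94.86052333589699
from [ 0.1932 -0.541   0.2357 19.6425]
[{dx: 0.87, dy: -0.29, dz: 0.12, rz: -0.79}, {dx: 0.89, dy: -0.23, dz: 0.12, rz: -0.79}, {dx: 0.91, dy: -0.17, dz: 0.11, rz: -0.79}, {dx: 0.92, dy: -0.11, dz: 0.12, rz: -0.79}, {dx: 0.92, dy: -0.05, dz: 0.11, rz: -0.79}, {dx: 0.92, dy: 0.02, dz: 0.12, rz: -0.79}, {dx: 0.92, dy: 0.08, dz: 0.11, rz: -0.79}, {dx: 0.91, dy: 0.14, dz: 0.12, rz: -0.79}]
[{dx: 0.9, dy: 0.21, dz: 0.11, rz: -0.79}, {dx: 0.88, dy: 0.27, dz: 0.12, rz: -0.79}, {dx: 0.86, dy: 0.33, dz: 0.11, rz: -0.79}, {dx: 0.84, dy: 0.39, dz: 0.12, rz: -0.79}, {dx: 0.81, dy: 0.44, dz: 0.11, rz: -0.79}, {dx: 0.77, dy: 0.5, dz: 0.12, rz: -0.8}, {dx: 0.74, dy: 0.55, dz: 0.11, rz: -0.79}, {dx: 0.7, dy: 0.6, dz: 0.12, rz: -0.8}]
[{dx: 0.65, dy: 0.65, dz: 0.11, rz: -0.79}, {dx: 0.61, dy: 0.69, dz: 0.12, rz: -0.8}, {dx: 0.56, dy: 0.73, dz: 0.11, rz: -0.79}, {dz: 0.9}, {dz: 0.9}, {dz: 0.9}, {dz: 0.9}]
from [ 6.05800e-01 -2.15800e-01  6.20000e-02  9.48605e+01]
[{dx: 0.45}, {dx: 0.45}, {dx: 0.45}, {dx: 0.45}, {dx: 0.45}, {dx: 0.45}, {dx: 0.45}, {dx: 0.45}]
[{dx: 0.45}, {dx: 0.45}, {dx: 0.45}, {dx: 0.45}, {dx: 0.45}, {dx: 0.46}, {dx: 0.17}, {dx: 0.16}]
[{dx: 0.17}, {dx: 0.16}]
```

>>> send_rows --jaw 45 --moves '[{"dx": 0.87, "dy": -0.29, "dz": 0.12, "rz": -0.79}, {"dx": 0.89, "dy": -0.23, "dz": 0.12, "rz": -0.79}, {"dx": 0.91, "dy": -0.17, "dz": 0.11, "rz": -0.79}, {"dx": 0.92, "dy": -0.11, "dz": 0.12, "rz": -0.79}, {"dx": 0.92, "dy": -0.05, "dz": 0.11, "rz": -0.79}, {"dx": 0.92, "dy": 0.02, "dz": 0.12, "rz": -0.79}, {"dx": 0.92, "dy": 0.08, "dz": 0.11, "rz": -0.79}, {"dx": 0.91, "dy": 0.14, "dz": 0.12, "rz": -0.79}]'

```text
schema error: expected keys dx, dy, dz, rx, ry, rz
```

>>> send_rows --moves '[{"dx": 0.9, "dy": 0.21, "dz": 0.11, "rz": -0.79}, {"dx": 0.88, "dy": 0.27, "dz": 0.12, "rz": -0.79}, {"dx": 0.86, "dy": 0.33, "dz": 0.11, "rz": -0.79}, {"dx": 0.84, "dy": 0.39, "dz": 0.12, "rz": -0.79}, {"dx": 0.81, "dy": 0.44, "dz": 0.11, "rz": -0.79}, {"dx": 0.77, "dy": 0.5, "dz": 0.12, "rz": -0.8}, {"dx": 0.74, "dy": 0.55, "dz": 0.11, "rz": -0.79}, {"dx": 0.7, "dy": 0.6, "dz": 0.12, "rz": -0.8}]'

```text
schema error: expected keys dx, dy, dz, rx, ry, rz
```

>>> send_rows --moves '[{"dx": 0.65, "dy": 0.65, "dz": 0.11, "rz": -0.79}, {"dx": 0.61, "dy": 0.69, "dz": 0.12, "rz": -0.8}, {"dx": 0.56, "dy": 0.73, "dz": 0.11, "rz": -0.79}, {"dx": 0}, {"dx": 0}]'

```text
schema error: expected keys dx, dy, dz, rx, ry, rz
```

Run:
```python
from h import *
a=[arm.grab_frame(n)[:,:,::-1] for n in("wrist","scene")]
c=arm.camera_params("wrist");print((-c['R'].T@c['t']).round(3),c['R'].round(2))
cv2.imwrite("pics/w1.png",cv2.resize(a[0],(800,600)))
```

```text
[ 0.257 -0.519  0.384] [[ 0.34 -0.94 -0.  ]
 [-0.91 -0.33  0.24]
 [-0.23 -0.08 -0.97]]
```

View pics/w1.png

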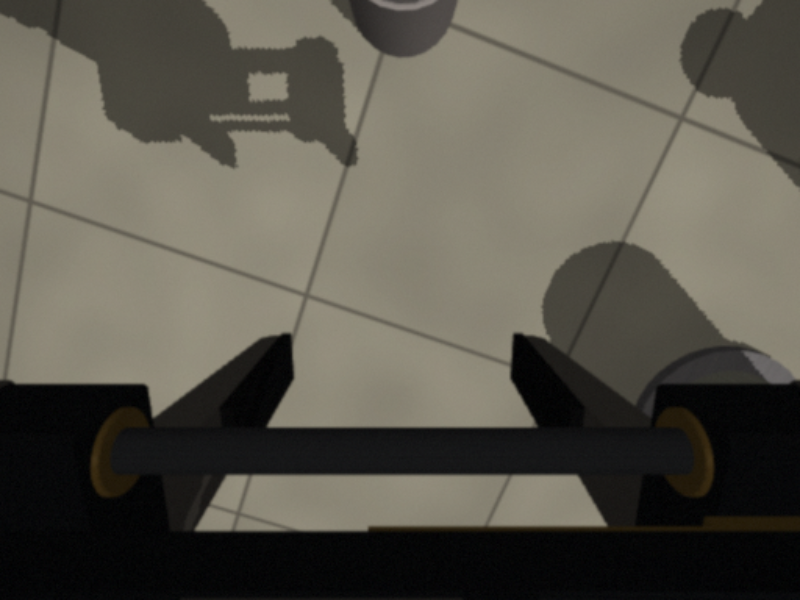

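The rows need all six keys, so nothing was sent. The wrist view shows only bare counter and the mug at (403,30), which confirms the arm hasn't moved. I'll resend with full rows.

>>> send_rows --jaw 45 --moves '[{"dx": 0.87, "dy": -0.29, "dz": 0.12, "rx": 0, "ry": 0, "rz": -0.79}, {"dx": 0.89, "dy": -0.23, "dz": 0.12, "rx": 0, "ry": 0, "rz": -0.79}, {"dx": 0.91, "dy": -0.17, "dz": 0.11, "rx": 0, "ry": 0, "rz": -0.79}, {"dx": 0.92, "dy": -0.11, "dz": 0.12, "rx": 0, "ry": 0, "rz": -0.79}, {"dx": 0.92, "dy": -0.05, "dz": 0.11, "rx": 0, "ry": 0, "rz": -0.79}, {"dx": 0.92, "dy": 0.02, "dz": 0.12, "rx": 0, "ry": 0, "rz": -0.79}, {"dx": 0.92, "dy": 0.08, "dz": 0.11, "rx": 0, "ry": 0, "rz": -0.79}, {"dx": 0.91, "dy": 0.14, "dz": 0.12, "rx": 0, "ry": 0, "rz": -0.79}]'

```text
clock: 0.87
tcp_pos: [0.3678, -0.4034, 0.2084]
ee_rot: [[0.623, 0.782, -0.0], [0.782, -0.623, 0.0], [0.0, -0.0, -1.0]]
ft_force: [0.5, 0.1, -0.9]
finger_gap: 0.0419
finger_force: 0.0
```

>>> send_rows --moves '[{"dx": 0.9, "dy": 0.21, "dz": 0.11, "rx": 0, "ry": 0, "rz": -0.79}, {"dx": 0.88, "dy": 0.27, "dz": 0.12, "rx": 0, "ry": 0, "rz": -0.79}, {"dx": 0.86, "dy": 0.33, "dz": 0.11, "rx": 0, "ry": 0, "rz": -0.79}, {"dx": 0.84, "dy": 0.39, "dz": 0.12, "rx": 0, "ry": 0, "rz": -0.79}, {"dx": 0.81, "dy": 0.44, "dz": 0.11, "rx": 0, "ry": 0, "rz": -0.79}, {"dx": 0.77, "dy": 0.5, "dz": 0.12, "rx": 0, "ry": 0, "rz": -0.8}, {"dx": 0.74, "dy": 0.55, "dz": 0.11, "rx": 0, "ry": 0, "rz": -0.79}, {"dx": 0.7, "dy": 0.6, "dz": 0.12, "rx": 0, "ry": 0, "rz": -0.8}]'

```text
clock: 1.53
tcp_pos: [0.5416, -0.2665, 0.1807]
ee_rot: [[0.119, 0.993, -0.0], [0.993, -0.119, 0.0], [0.0, -0.0, -1.0]]
ft_force: [0.1, -0.4, -0.5]
finger_gap: 0.0416
finger_force: 0.0
```

>>> send_rows --moves '[{"dx": 0.65, "dy": 0.65, "dz": 0.11, "rx": 0, "ry": 0, "rz": -0.79}, {"dx": 0.61, "dy": 0.69, "dz": 0.12, "rx": 0, "ry": 0, "rz": -0.8}, {"dx": 0.56, "dy": 0.73, "dz": 0.11, "rx": 0, "ry": 0, "rz": -0.79}, {"dx": 0, "dy": 0, "dz": 0, "rx": 0, "ry": 0, "rz": 0}, {"dx": 0, "dy": 0, "dz": 0, "rx": 0, "ry": 0, "rz": 0}]'

```text
clock: 1.95
tcp_pos: [0.606, -0.2153, 0.1701]
ee_rot: [[-0.086, 0.996, -0.001], [0.996, 0.086, 0.0], [0.001, -0.001, -1.0]]
ft_force: [0.4, 0.1, -0.3]
finger_gap: 0.0413
finger_force: 0.0
```

Run:
```python
from h import *
print(arm.get_obs()['tcp_pos'])
a=arm.grab_frame("wrist")[:,:,::-1]
cv2.imwrite("pics/w2.png",cv2.resize(a,(800,600)))
```

```text
[ 0.60604407 -0.2152898   0.17013267]
```

View pics/w2.png

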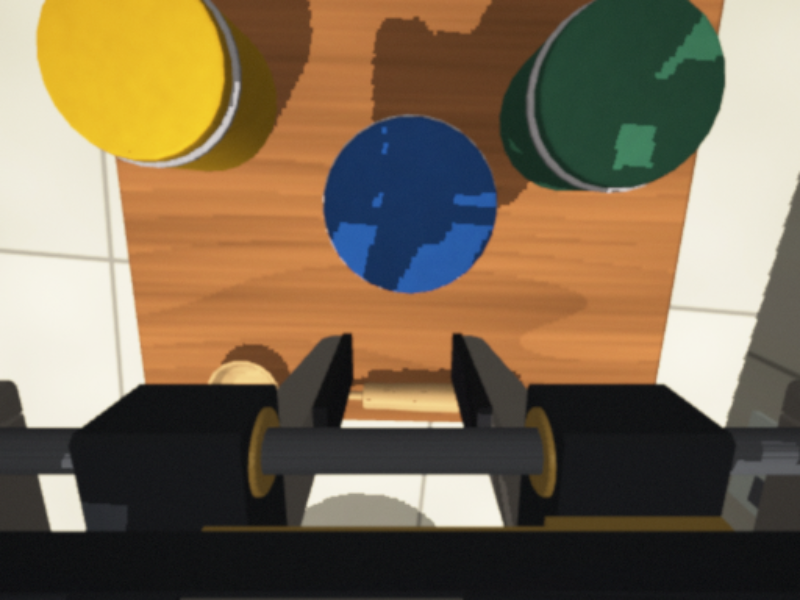

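The wrist view shows blue's lid centre at (410,204), and it lines up with the fingers. Yellow is at about (132,68), green at about (632,93), and the board's side edges run (118,170)–(145,384) and (696,170)–(657,384).

Run:
```python
from h import *
for k,x,y,z in(("blue",410,204,.106),("yel",132,68,.106),("grn",632,93,.106),("L1",118,170,.026),("L2",145,384,.026),("R1",696,170,.026),("R2",657,384,.026),("back",310,419,.026),("back",500,419,.026)):
    w=world("wrist",(x,y),z);print(k,w.round(4),"uv",((w-H)@b).round(3),((w-H)@e).round(3))
```

```text
blue [ 0.6042 -0.1561] uv 0.311 0.013
yel [ 0.4749 -0.1071] uv 0.255 -0.113
grn [ 0.7002 -0.0987] uv 0.26 0.113
L1 [ 0.4148 -0.1529] uv 0.297 -0.176
L2 [ 0.4232 -0.3038] uv 0.448 -0.176
R1 [ 0.7892 -0.1217] uv 0.288 0.2
R2 [ 0.7981 -0.2724] uv 0.439 0.2
back [ 0.545  -0.3222] uv 0.474 -0.056
back [ 0.6872 -0.3103] uv 0.47 0.087
```

>>> send_rows --moves '[{"dx": 0, "dy": 0, "dz": 0.9, "rx": 0, "ry": 0, "rz": 0}, {"dx": 0, "dy": 0, "dz": 0.9, "rx": 0, "ry": 0, "rz": 0}, {"dx": 0, "dy": 0, "dz": 0.9, "rx": 0, "ry": 0, "rz": 0}, {"dx": 0, "dy": 0, "dz": 0.9, "rx": 0, "ry": 0, "rz": 0}, {"dx": 0, "dy": 0, "dz": 0, "rx": 0, "ry": 0, "rz": 0}]'

```text
clock: 2.42
tcp_pos: [0.601, -0.2153, 0.0569]
ee_rot: [[-0.082, 0.997, -0.01], [0.997, 0.082, 0.005], [0.006, -0.009, -1.0]]
ft_force: [-0.8, 1.0, -0.5]
finger_gap: 0.0411
finger_force: 0.0
```

>>> send_rows --moves '[{"dx": 0.3, "dy": 0, "dz": 0, "rx": 0, "ry": 0, "rz": 0}, {"dx": 0.3, "dy": 0, "dz": 0, "rx": 0, "ry": 0, "rz": 0}, {"dx": 0.45, "dy": 0, "dz": 0, "rx": 0, "ry": 0, "rz": 0}, {"dx": 0.45, "dy": 0, "dz": 0, "rx": 0, "ry": 0, "rz": 0}, {"dx": 0.45, "dy": 0, "dz": 0, "rx": 0, "ry": 0, "rz": 0}, {"dx": 0.45, "dy": 0, "dz": 0, "rx": 0, "ry": 0, "rz": 0}, {"dx": 0.45, "dy": 0, "dz": 0, "rx": 0, "ry": 0, "rz": 0}, {"dx": 0.45, "dy": 0, "dz": 0, "rx": 0, "ry": 0, "rz": 0}]'

```text
clock: 3.08
tcp_pos: [0.5979, -0.1165, 0.0638]
ee_rot: [[-0.085, 0.996, 0.002], [0.996, 0.085, -0.001], [-0.001, 0.001, -1.0]]
ft_force: [0.5, -4.0, 3.4]
finger_gap: 0.0416
finger_force: 2.3
```

>>> send_rows --moves '[{"dx": 0.45, "dy": 0, "dz": 0, "rx": 0, "ry": 0, "rz": 0}, {"dx": 0.45, "dy": 0, "dz": 0, "rx": 0, "ry": 0, "rz": 0}, {"dx": 0.45, "dy": 0, "dz": 0, "rx": 0, "ry": 0, "rz": 0}, {"dx": 0.45, "dy": 0, "dz": 0, "rx": 0, "ry": 0, "rz": 0}, {"dx": 0.45, "dy": 0, "dz": 0, "rx": 0, "ry": 0, "rz": 0}, {"dx": 0.45, "dy": 0, "dz": 0, "rx": 0, "ry": 0, "rz": 0}, {"dx": 0.3, "dy": 0, "dz": 0, "rx": 0, "ry": 0, "rz": 0}]'

```text
clock: 3.67
tcp_pos: [0.5886, -0.0256, 0.0618]
ee_rot: [[-0.085, 0.996, -0.003], [0.996, 0.085, 0.001], [0.002, -0.002, -1.0]]
ft_force: [-0.1, -2.1, -1.5]
finger_gap: 0.0415
finger_force: 0.8
```

>>> send_rows --moves '[{"dx": 0.25, "dy": 0, "dz": 0, "rx": 0, "ry": 0, "rz": 0}, {"dx": 0.2, "dy": 0, "dz": 0, "rx": 0, "ry": 0, "rz": 0}, {"dx": 0.15, "dy": 0, "dz": 0, "rx": 0, "ry": 0, "rz": 0}, {"dx": 0, "dy": 0, "dz": 0, "rx": 0, "ry": 0, "rz": 0}, {"dx": 0, "dy": 0, "dz": 0, "rx": 0, "ry": 0, "rz": 0}]'

```text
clock: 4.08
tcp_pos: [0.5884, -0.0098, 0.0629]
ee_rot: [[-0.084, 0.996, 0.0], [0.996, 0.084, 0.001], [0.001, 0.0, -1.0]]
ft_force: [0.2, -0.6, -0.6]
finger_gap: 0.0415
finger_force: 0.0
```

Run:
```python
from h import *
print(arm.get_obs()['tcp_pos'])
a=[cv2.resize(arm.grab_frame(n)[110:290,s:s+240][:,:,::-1],(800,600),interpolation=cv2.INTER_CUBIC) for n,s in(("scene",150),("side",140))]
cv2.imwrite("pics/b1.png",cv2.resize(np.vstack(a),(400,600)))
cv2.imwrite("pics/s1.png",a[0])
```

```text
[ 0.58837456 -0.00981623  0.06293918]
```

View pics/s1.png

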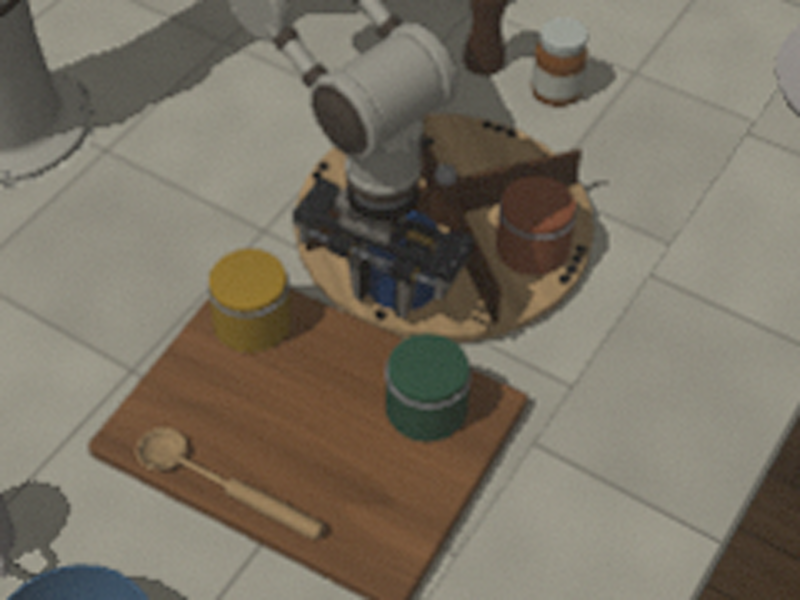

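Blue stands in the one-dot bay in front of the fingers. The dot is still at (380,315) in the crop, so the deck hasn't turned, and orange is in place. Next is the turning sweep.

```bash
cat >> h.py <<'E'
def arc(a0,a1,n,r=.145):
    t=(np.linspace(0,1,n+1)[1:]);return [uv(r*np.cos(np.radians(a0+(a1-a0)*k)),r*np.sin(np.radians(a0+(a1-a0)*k))) for k in t]
E
python3 - <<'E'
from h import *
o=arm.get_obs()['tcp_pos'];Y=94.9
s=arc(0,-64,1)[0];r=off(o[:2],Y,-.02)
plan([(*r,.075,Y,25),(*r,.16,Y,29),(*s,.16,Y,29),(*s,.085,Y,27),(*s,.062,Y,12)])
print("arc")
plan([(*p,.062,Y,30) for p in arc(-64,20,19)+arc(20,34,5)],(*s,.062,Y))
E
```

```text
from [ 5.88500e-01 -1.03000e-02  6.31000e-02  9.48088e+01]
[{dx: -0.67, dz: -0.4, rz: -0.02}, {dz: -0.94}, {dz: -0.95}, {dz: -0.94}, {dx: 0.59, dy: -0.64}, {dx: 0.6, dy: -0.64}, {dx: 0.59, dy: -0.64}, {dx: 0.6, dy: -0.64}]
[{dx: 0.59, dy: -0.64}, {dx: 0.6, dy: -0.64}, {dx: 0.59, dy: -0.63}, {dz: 0.83}, {dz: 0.83}, {dz: 0.84}, {dz: 0.38}, {dz: 0.39}]
arc
from [4.458e-01 8.260e-02 6.200e-02 9.490e+01]
[{dx: -0.33, dy: 0.17}, {dx: -0.32, dy: 0.19}, {dx: -0.3, dy: 0.22}, {dx: -0.29, dy: 0.24}, {dx: -0.27, dy: 0.26}, {dx: -0.24, dy: 0.28}, {dx: -0.22, dy: 0.3}, {dx: -0.2, dy: 0.32}]
[{dx: -0.18, dy: 0.33}, {dx: -0.14, dy: 0.34}, {dx: -0.13, dy: 0.35}, {dx: -0.09, dy: 0.36}, {dx: -0.06, dy: 0.37}, {dx: -0.04, dy: 0.37}, {dx: -0.01, dy: 0.37}, {dx: 0.02, dy: 0.37}]
[{dx: 0.05, dy: 0.37}, {dx: 0.08, dy: 0.37}, {dx: 0.1, dy: 0.36}, {dx: 0.08, dy: 0.22}, {dx: 0.09, dy: 0.21}, {dx: 0.11, dy: 0.22}, {dx: 0.11, dy: 0.21}, {dx: 0.12, dy: 0.2}]
```

>>> send_rows --moves '[{"dx": -0.67, "dy": 0, "dz": -0.4, "rx": 0, "ry": 0, "rz": 0}, {"dx": 0, "dy": 0, "dz": -0.94, "rx": 0, "ry": 0, "rz": 0}, {"dx": 0, "dy": 0, "dz": -0.95, "rx": 0, "ry": 0, "rz": 0}, {"dx": 0, "dy": 0, "dz": -0.94, "rx": 0, "ry": 0, "rz": 0}, {"dx": 0.59, "dy": -0.64, "dz": 0, "rx": 0, "ry": 0, "rz": 0}, {"dx": 0.6, "dy": -0.64, "dz": 0, "rx": 0, "ry": 0, "rz": 0}, {"dx": 0.59, "dy": -0.64, "dz": 0, "rx": 0, "ry": 0, "rz": 0}, {"dx": 0.6, "dy": -0.64, "dz": 0, "rx": 0, "ry": 0, "rz": 0}]'

```text
clock: 4.85
tcp_pos: [0.5067, 0.0347, 0.1601]
ee_rot: [[-0.083, 0.997, 0.001], [0.997, 0.083, 0.0], [0.0, 0.001, -1.0]]
ft_force: [0.3, 0.1, 0.5]
finger_gap: 0.0412
finger_force: 0.0
```

>>> send_rows --jaw 0 --moves '[{"dx": 0.59, "dy": -0.64, "dz": 0, "rx": 0, "ry": 0, "rz": 0}, {"dx": 0.6, "dy": -0.64, "dz": 0, "rx": 0, "ry": 0, "rz": 0}, {"dx": 0.59, "dy": -0.63, "dz": 0, "rx": 0, "ry": 0, "rz": 0}, {"dx": 0, "dy": 0, "dz": 0, "rx": 0, "ry": 0, "rz": 0}, {"dx": 0, "dy": 0, "dz": 0, "rx": 0, "ry": 0, "rz": 0}]'

```text
clock: 5.27
tcp_pos: [0.4456, 0.0832, 0.16]
ee_rot: [[-0.085, 0.996, 0.001], [0.996, 0.085, -0.0], [-0.0, 0.001, -1.0]]
ft_force: [0.6, -0.3, -0.0]
finger_gap: 0.0103
finger_force: 0.0
```

Run:
```python
from h import *
o=arm.get_obs();print(o['tcp_pos'],o['finger_gap'])
cv2.imwrite("pics/w3.png",np.hstack([cv2.resize(arm.grab_frame(n)[:,:,::-1],(400,300)) for n in("wrist","scene")]))
```

```text
[0.44556965 0.08322365 0.16002735] 0.01028875075474958
```

View pics/w3.png

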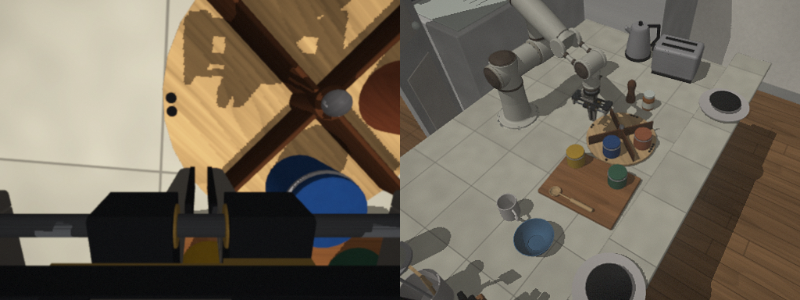

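Run:
```python
from h import *
a=arm.grab_frame("wrist")[:,:,::-1]
cv2.imwrite("pics/w4.png",cv2.resize(a[80:290,180:460],(800,600),interpolation=cv2.INTER_CUBIC))
for k,x,y,z in(("dot2",342,194,.024),("dot2b",342,222,.024),("hubbase",620,205,.024)):
    w=world("wrist",(x,y),z);print(k,w.round(4))
```

```text
dot2 [0.4035 0.1427]
dot2b [0.4044 0.125 ]
hubbase [0.5823 0.1506]
```

View pics/w4.png

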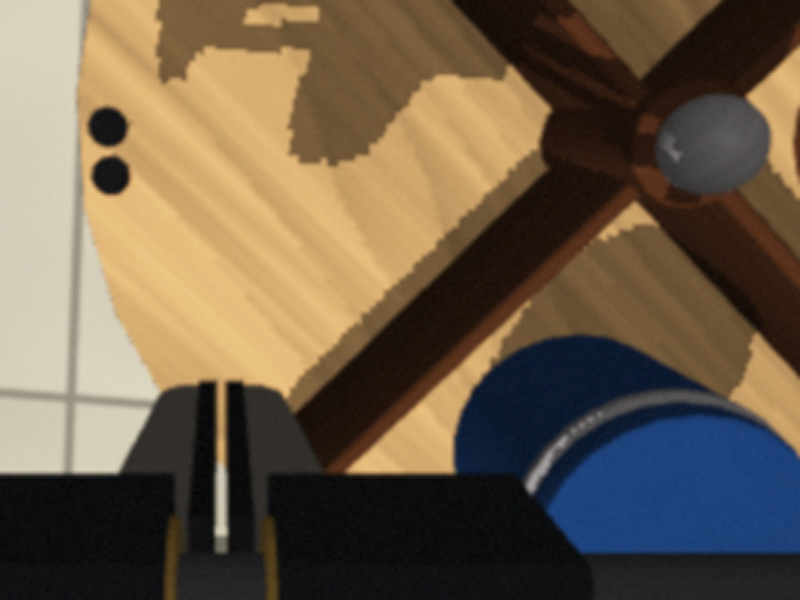

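The finger hangs in the empty two-dot bay, about 28 mm short of the divider. The dots at (108,125) and (110,175) agree with my hub estimate, so I'll descend and sweep.

>>> send_rows --moves '[{"dx": 0, "dy": 0, "dz": 0.83, "rx": 0, "ry": 0, "rz": 0}, {"dx": 0, "dy": 0, "dz": 0.83, "rx": 0, "ry": 0, "rz": 0}, {"dx": 0, "dy": 0, "dz": 0.84, "rx": 0, "ry": 0, "rz": 0}, {"dx": 0, "dy": 0, "dz": 0.38, "rx": 0, "ry": 0, "rz": 0}, {"dx": 0, "dy": 0, "dz": 0.39, "rx": 0, "ry": 0, "rz": 0}, {"dx": 0, "dy": 0, "dz": 0, "rx": 0, "ry": 0, "rz": 0}]'

```text
clock: 5.92
tcp_pos: [0.4447, 0.0823, 0.0594]
ee_rot: [[-0.083, 0.997, -0.005], [0.997, 0.083, 0.0], [0.001, -0.005, -1.0]]
ft_force: [-0.2, 0.1, 0.3]
finger_gap: 0.0006
finger_force: 0.0
```

>>> send_rows --moves '[{"dx": -0.33, "dy": 0.17, "dz": 0, "rx": 0, "ry": 0, "rz": 0}, {"dx": -0.32, "dy": 0.19, "dz": 0, "rx": 0, "ry": 0, "rz": 0}, {"dx": -0.3, "dy": 0.22, "dz": 0, "rx": 0, "ry": 0, "rz": 0}, {"dx": -0.29, "dy": 0.24, "dz": 0, "rx": 0, "ry": 0, "rz": 0}, {"dx": -0.27, "dy": 0.26, "dz": 0, "rx": 0, "ry": 0, "rz": 0}, {"dx": -0.24, "dy": 0.28, "dz": 0, "rx": 0, "ry": 0, "rz": 0}, {"dx": -0.22, "dy": 0.3, "dz": 0, "rx": 0, "ry": 0, "rz": 0}, {"dx": -0.2, "dy": 0.32, "dz": 0, "rx": 0, "ry": 0, "rz": 0}]'

```text
clock: 6.58
tcp_pos: [0.5116, 0.0221, 0.0619]
ee_rot: [[-0.084, 0.996, 0.0], [0.996, 0.084, -0.0], [-0.0, 0.0, -1.0]]
ft_force: [-1.1, 1.6, 0.3]
finger_gap: 0.0003
finger_force: 0.7
```

>>> send_rows --moves '[{"dx": -0.18, "dy": 0.33, "dz": 0, "rx": 0, "ry": 0, "rz": 0}, {"dx": -0.14, "dy": 0.34, "dz": 0, "rx": 0, "ry": 0, "rz": 0}, {"dx": -0.13, "dy": 0.35, "dz": 0, "rx": 0, "ry": 0, "rz": 0}, {"dx": -0.09, "dy": 0.36, "dz": 0, "rx": 0, "ry": 0, "rz": 0}, {"dx": -0.06, "dy": 0.37, "dz": 0, "rx": 0, "ry": 0, "rz": 0}, {"dx": -0.04, "dy": 0.37, "dz": 0, "rx": 0, "ry": 0, "rz": 0}, {"dx": -0.01, "dy": 0.37, "dz": 0, "rx": 0, "ry": 0, "rz": 0}, {"dx": 0.02, "dy": 0.37, "dz": 0, "rx": 0, "ry": 0, "rz": 0}]'

```text
clock: 7.25
tcp_pos: [0.5985, 0.0106, 0.0615]
ee_rot: [[-0.084, 0.996, -0.001], [0.996, 0.084, -0.0], [-0.0, -0.001, -1.0]]
ft_force: [-0.8, 0.5, 0.2]
finger_gap: 0.0004
finger_force: 0.8
```

>>> send_rows --moves '[{"dx": 0.05, "dy": 0.37, "dz": 0, "rx": 0, "ry": 0, "rz": 0}, {"dx": 0.08, "dy": 0.37, "dz": 0, "rx": 0, "ry": 0, "rz": 0}, {"dx": 0.1, "dy": 0.36, "dz": 0, "rx": 0, "ry": 0, "rz": 0}, {"dx": 0.08, "dy": 0.22, "dz": 0, "rx": 0, "ry": 0, "rz": 0}, {"dx": 0.09, "dy": 0.21, "dz": 0, "rx": 0, "ry": 0, "rz": 0}, {"dx": 0.11, "dy": 0.22, "dz": 0, "rx": 0, "ry": 0, "rz": 0}, {"dx": 0.11, "dy": 0.15, "dz": 0, "rx": 0, "ry": 0, "rz": 0}, {"dx": 0.06, "dy": 0.1, "dz": 0, "rx": 0, "ry": 0, "rz": 0}]'

```text
clock: 7.92
tcp_pos: [0.6564, 0.0372, 0.0617]
ee_rot: [[-0.085, 0.996, 0.001], [0.996, 0.085, -0.0], [-0.0, 0.001, -1.0]]
ft_force: [-1.0, 0.6, 0.5]
finger_gap: 0.0002
finger_force: 0.2
```

Run:
```python
from h import *
o=arm.get_obs();print(o['tcp_pos'],o['finger_gap'],o['ft_force'])
cv2.imwrite("pics/s3.png",cv2.resize(arm.grab_frame("scene")[110:290,150:390][:,:,::-1],(800,600),interpolation=cv2.INTER_CUBIC))
```

```text
[0.6563619  0.0372247  0.06174115] 0.00023669730702381397 [-0.9544907   0.58200765  0.49605661]
```

View pics/s3.png

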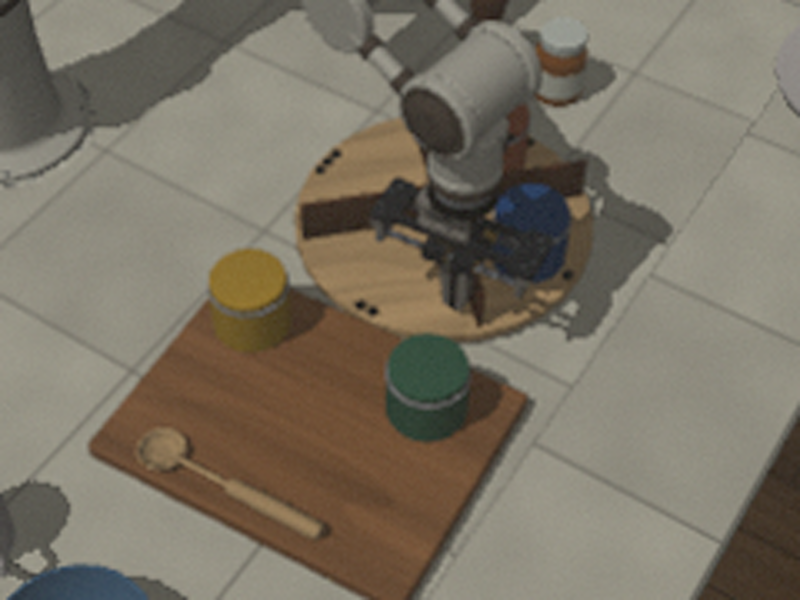

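Two dots now face the board at (366,307), about 3° short by finger geometry. Blue rides in its bay. I'll nudge a little further, then plan the yellow push.

>>> send_rows --moves '[{"dx": 0.06, "dy": 0.1, "dz": 0, "rx": 0, "ry": 0, "rz": 0}, {"dx": 0.06, "dy": 0.1, "dz": 0, "rx": 0, "ry": 0, "rz": 0}, {"dx": 0.04, "dy": 0.05, "dz": 0, "rx": 0, "ry": 0, "rz": 0}, {"dx": 0, "dy": 0, "dz": 0, "rx": 0, "ry": 0, "rz": 0}, {"dx": -0.15, "dy": -0.3, "dz": 0, "rx": 0, "ry": 0, "rz": 0}, {"dx": 0, "dy": -0.1, "dz": -0.6, "rx": 0, "ry": 0, "rz": 0}, {"dx": 0, "dy": 0, "dz": -0.9, "rx": 0, "ry": 0, "rz": 0}, {"dx": 0, "dy": 0, "dz": -0.9, "rx": 0, "ry": 0, "rz": 0}]'

```text
clock: 8.63
tcp_pos: [0.6502, 0.0368, 0.1336]
ee_rot: [[-0.084, 0.996, -0.002], [0.996, 0.084, 0.0], [0.001, -0.002, -1.0]]
ft_force: [0.5, 0.1, -0.0]
finger_gap: 0.0007
finger_force: 0.0
```

Run:
```python
from h import *
for k,p in(("dot2",(259.8,202.1)),):print(k,world("scene",p,.024,1))
B=np.array([.474,-.104]);T=uv(.114,0);d=T-B;a=np.degrees(np.arctan2(d[1],d[0]));print(T,a)
s=off(B,a,-.073);f=off(T,a,-.049);o=arm.get_obs()['tcp_pos']
plan([(o[0]-.03,o[1]-.01,.16,90,29),(*s,.16,a,29),(*s,.09,a,27),(*s,.062,a,10)])
plan([(*off(f,a,-.025),.062,a,13.5),(*f,.062,a,6)],(*s,.062,a))
```

```text
dot2 [ 0.57091799 -0.01178177]
[0.578954 0.040228] 53.95680387948216
from [6.50200e-01 3.68000e-02 1.33600e-01 9.48284e+01]
[{dx: -0.12, dy: -0.51, dz: -0.44, rz: 0.48}, {dx: -0.15, dy: -0.51, dz: -0.44, rz: 0.49}, {dx: -0.63, dy: -0.63, rz: 0.72}, {dx: -0.67, dy: -0.59, rz: 0.72}, {dx: -0.71, dy: -0.55, rz: 0.72}, {dx: -0.74, dy: -0.5, rz: 0.72}, {dx: -0.77, dy: -0.45, rz: 0.72}, {dx: -0.8, dy: -0.4, rz: 0.72}]
[{dx: -0.82, dy: -0.35, rz: 0.72}, {dx: -0.84, dy: -0.3, rz: 0.72}, {dx: -0.86, dy: -0.25, rz: 0.72}, {dx: -0.87, dy: -0.2, rz: 0.72}, {dz: 0.78}, {dz: 0.78}, {dz: 0.77}, {dz: 0.31}]
[{dz: 0.31}, {dz: 0.32}]
from [ 0.431  -0.163   0.062  53.9568]
[{dx: 0.42}, {dx: 0.42}, {dx: 0.42}, {dx: 0.42}, {dx: 0.42}, {dx: 0.42}, {dx: 0.42}, {dx: 0.42}]
[{dx: 0.43}, {dx: 0.42}, {dx: 0.43}, {dx: 0.42}, {dx: 0.43}, {dx: 0.42}, {dx: 0.17}, {dx: 0.17}]
[{dx: 0.17}, {dx: 0.16}, {dx: 0.17}]
```

>>> send_rows --jaw 45 --moves '[{"dx": -0.12, "dy": -0.51, "dz": -0.44, "rx": 0, "ry": 0, "rz": 0.48}, {"dx": -0.15, "dy": -0.51, "dz": -0.44, "rx": 0, "ry": 0, "rz": 0.49}, {"dx": -0.63, "dy": -0.63, "dz": 0, "rx": 0, "ry": 0, "rz": 0.72}, {"dx": -0.67, "dy": -0.59, "dz": 0, "rx": 0, "ry": 0, "rz": 0.72}, {"dx": -0.71, "dy": -0.55, "dz": 0, "rx": 0, "ry": 0, "rz": 0.72}, {"dx": -0.74, "dy": -0.5, "dz": 0, "rx": 0, "ry": 0, "rz": 0.72}, {"dx": -0.77, "dy": -0.45, "dz": 0, "rx": 0, "ry": 0, "rz": 0.72}, {"dx": -0.8, "dy": -0.4, "dz": 0, "rx": 0, "ry": 0, "rz": 0.72}]'

```text
clock: 9.3
tcp_pos: [0.5069, -0.088, 0.1604]
ee_rot: [[0.371, 0.929, 0.001], [0.929, -0.371, -0.0], [0.0, 0.001, -1.0]]
ft_force: [0.5, -0.9, -0.4]
finger_gap: 0.0412
finger_force: 0.0
```

>>> send_rows --moves '[{"dx": -0.82, "dy": -0.35, "dz": 0, "rx": 0, "ry": 0, "rz": 0.72}, {"dx": -0.84, "dy": -0.3, "dz": 0, "rx": 0, "ry": 0, "rz": 0.72}, {"dx": -0.86, "dy": -0.25, "dz": 0, "rx": 0, "ry": 0, "rz": 0.72}, {"dx": -0.87, "dy": -0.2, "dz": 0, "rx": 0, "ry": 0, "rz": 0.72}, {"dx": 0, "dy": 0, "dz": 0, "rx": 0, "ry": 0, "rz": 0}, {"dx": 0, "dy": 0, "dz": 0, "rx": 0, "ry": 0, "rz": 0}]'

```text
clock: 9.8
tcp_pos: [0.4318, -0.1637, 0.1605]
ee_rot: [[0.589, 0.808, 0.001], [0.808, -0.589, -0.0], [0.0, 0.001, -1.0]]
ft_force: [-0.6, -0.2, 1.2]
finger_gap: 0.0415
finger_force: 0.0
```

Run:
```python
from h import *
print(arm.get_obs()['tcp_pos'],arm.get_obs()['finger_gap'])
a=arm.grab_frame("wrist")[:,:,::-1]
cv2.imwrite("pics/w5.png",cv2.resize(a,(640,480)))
```

```text
[ 0.43177486 -0.16367279  0.16045398] 0.04151692453605476
```

View pics/w5.png

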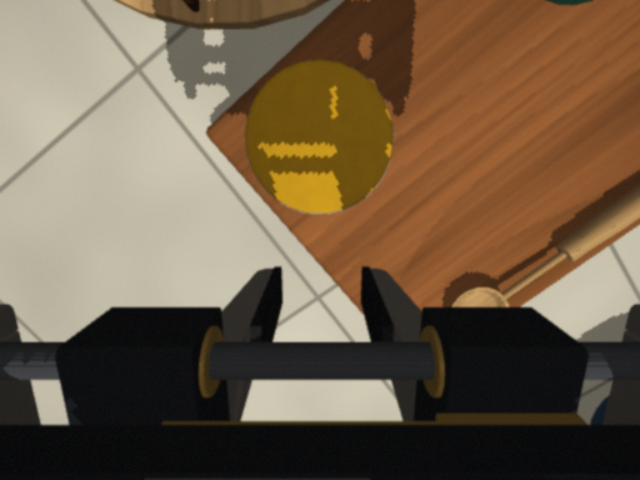

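Yellow's lid is centred at (320,136), square ahead of the fingers, and the spoon head at (480,298) is clear to the right. I'll descend and push.

>>> send_rows --moves '[{"dx": 0, "dy": 0, "dz": 0.78, "rx": 0, "ry": 0, "rz": 0}, {"dx": 0, "dy": 0, "dz": 0.78, "rx": 0, "ry": 0, "rz": 0}, {"dx": 0, "dy": 0, "dz": 0.77, "rx": 0, "ry": 0, "rz": 0}, {"dx": 0, "dy": 0, "dz": 0.31, "rx": 0, "ry": 0, "rz": 0}, {"dx": 0, "dy": 0, "dz": 0.31, "rx": 0, "ry": 0, "rz": 0}, {"dx": 0, "dy": 0, "dz": 0.32, "rx": 0, "ry": 0, "rz": 0}, {"dx": 0, "dy": 0, "dz": 0, "rx": 0, "ry": 0, "rz": 0}]'

```text
clock: 10.43
tcp_pos: [0.4317, -0.1623, 0.0609]
ee_rot: [[0.587, 0.809, -0.002], [0.809, -0.587, 0.001], [0.0, -0.002, -1.0]]
ft_force: [0.7, -0.0, -0.4]
finger_gap: 0.0416
finger_force: 0.0
```

>>> send_rows --moves '[{"dx": 0.42, "dy": 0, "dz": 0, "rx": 0, "ry": 0, "rz": 0}, {"dx": 0.3, "dy": 0, "dz": 0, "rx": 0, "ry": 0, "rz": 0}, {"dx": 0.3, "dy": 0, "dz": 0, "rx": 0, "ry": 0, "rz": 0}, {"dx": 0.42, "dy": 0, "dz": 0, "rx": 0, "ry": 0, "rz": 0}, {"dx": 0.42, "dy": 0, "dz": 0, "rx": 0, "ry": 0, "rz": 0}, {"dx": 0.42, "dy": 0, "dz": 0, "rx": 0, "ry": 0, "rz": 0}, {"dx": 0.42, "dy": 0, "dz": 0, "rx": 0, "ry": 0, "rz": 0}, {"dx": 0.42, "dy": 0, "dz": 0, "rx": 0, "ry": 0, "rz": 0}]'

```text
clock: 11.1
tcp_pos: [0.488, -0.0871, 0.0628]
ee_rot: [[0.587, 0.809, 0.001], [0.809, -0.587, -0.002], [-0.001, 0.002, -1.0]]
ft_force: [-1.5, -1.5, 0.4]
finger_gap: 0.0416
finger_force: 1.3
```

>>> send_rows --moves '[{"dx": 0.42, "dy": 0, "dz": 0, "rx": 0, "ry": 0, "rz": 0}, {"dx": 0.42, "dy": 0, "dz": 0, "rx": 0, "ry": 0, "rz": 0}, {"dx": 0.42, "dy": 0, "dz": 0, "rx": 0, "ry": 0, "rz": 0}, {"dx": 0.42, "dy": 0, "dz": 0, "rx": 0, "ry": 0, "rz": 0}, {"dx": 0.42, "dy": 0, "dz": 0, "rx": 0, "ry": 0, "rz": 0}, {"dx": 0.3, "dy": 0, "dz": 0, "rx": 0, "ry": 0, "rz": 0}, {"dx": 0.2, "dy": 0, "dz": 0, "rx": 0, "ry": 0, "rz": 0}]'

```text
clock: 11.68
tcp_pos: [0.5335, -0.0232, 0.062]
ee_rot: [[0.587, 0.809, 0.0], [0.809, -0.587, -0.0], [0.0, 0.0, -1.0]]
ft_force: [-1.8, -3.6, 0.9]
finger_gap: 0.0414
finger_force: 1.4
```

Run:
```python
from h import *
a=53.96;T=uv(.114,0);f=off(T,a,-.049)
print(arm.get_obs()['tcp_pos'],f)
plan([(*f,.062,a,6)])
```

```text
[ 0.53348702 -0.0231797   0.06200325] [0.55012485 0.00060628]
from [ 5.33500e-01 -2.32000e-02  6.20000e-02  5.40424e+01]
[{dx: 0.19}, {dx: 0.19}, {dx: 0.2, dy: -0.01, rz: 0.01}, {dx: 0.19}, {dx: 0.2, dy: -0.01, rz: 0.01}]
```

>>> send_rows --moves '[{"dx": 0.2, "dy": 0, "dz": 0, "rx": 0, "ry": 0, "rz": 0}, {"dx": 0.2, "dy": 0, "dz": 0, "rx": 0, "ry": 0, "rz": 0}, {"dx": 0.2, "dy": 0, "dz": 0, "rx": 0, "ry": 0, "rz": 0}, {"dx": 0.2, "dy": 0, "dz": 0, "rx": 0, "ry": 0, "rz": 0}, {"dx": 0.17, "dy": 0, "dz": 0, "rx": 0, "ry": 0, "rz": 0}, {"dx": 0, "dy": 0, "dz": 0, "rx": 0, "ry": 0, "rz": 0}, {"dx": -0.6, "dy": 0, "dz": 0, "rx": 0, "ry": 0, "rz": 0}, {"dx": 0, "dy": 0, "dz": -0.8, "rx": 0, "ry": 0, "rz": 0}]'

```text
clock: 12.35
tcp_pos: [0.5348, -0.0151, 0.0816]
ee_rot: [[0.588, 0.809, -0.01], [0.809, -0.588, 0.002], [-0.004, -0.009, -1.0]]
ft_force: [-0.3, -0.6, -0.4]
finger_gap: 0.0415
finger_force: 0.0
```

Run:
```python
from h import *
Y=94.9;o=arm.get_obs()['tcp_pos'];s=arc(0,-64,1)[0]
plan([(*(o[:2]),.16,65,28),(*s,.16,Y,29)])
```

```text
from [ 5.34800e-01 -1.51000e-02  8.16000e-02  5.39595e+01]
[{dz: -0.87, rz: -0.74}, {dz: -0.87, rz: -0.73}, {dz: -0.87, rz: -0.74}, {dx: 0.28, dy: -0.68, rz: -1.0}, {dx: 0.34, dy: -0.65, rz: -1.0}, {dx: 0.4, dy: -0.62, rz: -0.99}, {dx: 0.45, dy: -0.58, rz: -1.0}, {dx: 0.5, dy: -0.54, rz: -0.99}]
[{dx: 0.54, dy: -0.49, rz: -1.0}]
```

>>> send_rows --jaw 0 --moves '[{"dx": 0, "dy": 0, "dz": -0.87, "rx": 0, "ry": 0, "rz": -0.74}, {"dx": 0, "dy": 0, "dz": -0.87, "rx": 0, "ry": 0, "rz": -0.73}, {"dx": 0, "dy": 0, "dz": -0.7, "rx": 0, "ry": 0, "rz": -0.74}, {"dx": 0.28, "dy": -0.68, "dz": 0, "rx": 0, "ry": 0, "rz": -1}, {"dx": 0.34, "dy": -0.65, "dz": 0, "rx": 0, "ry": 0, "rz": -1}, {"dx": 0.4, "dy": -0.62, "dz": 0, "rx": 0, "ry": 0, "rz": -1}, {"dx": 0.45, "dy": -0.58, "dz": 0, "rx": 0, "ry": 0, "rz": -1}, {"dx": 0.5, "dy": -0.54, "dz": 0, "rx": 0, "ry": 0, "rz": -1}]'

```text
clock: 13.02
tcp_pos: [0.4643, 0.0672, 0.1592]
ee_rot: [[-0.005, 1.0, 0.0], [1.0, 0.005, 0.001], [0.001, 0.0, -1.0]]
ft_force: [1.3, 0.1, 0.0]
finger_gap: 0.0005
finger_force: 0.0
```

>>> send_rows --moves '[{"dx": 0.54, "dy": -0.49, "dz": 0, "rx": 0, "ry": 0, "rz": -1}, {"dx": 0, "dy": 0, "dz": 0, "rx": 0, "ry": 0, "rz": 0}, {"dx": 0, "dy": 0, "dz": 0, "rx": 0, "ry": 0, "rz": 0}]'

```text
clock: 13.27
tcp_pos: [0.45, 0.0831, 0.1592]
ee_rot: [[-0.088, 0.996, 0.001], [0.996, 0.088, 0.0], [0.0, 0.001, -1.0]]
ft_force: [0.3, 0.5, -0.6]
finger_gap: 0.0001
finger_force: 0.0
```

Run:
```python
from h import *
Y=94.9;s=arc(0,-64,1)[0]
print(arm.get_obs()['tcp_pos'])
cv2.imwrite("pics/w6.png",np.hstack([cv2.resize(x[:,:,::-1],(400,300)) for x in(arm.grab_frame("wrist"),arm.grab_frame("scene")[110:290,150:390])]))
plan([(*s,.085,Y,27),(*s,.062,Y,12)])
```

```text
[0.45004644 0.08314623 0.15922146]
from [4.51000e-01 8.22000e-02 1.59400e-01 9.49627e+01]
[{dx: 0.01, dy: -0.06, dz: 0.83}, {dx: 0.01, dy: -0.05, dz: 0.83, rz: 0.01}, {dx: 0.01, dy: -0.06, dz: 0.82}, {dz: 0.38}, {dz: 0.39}]
```

View pics/w6.png

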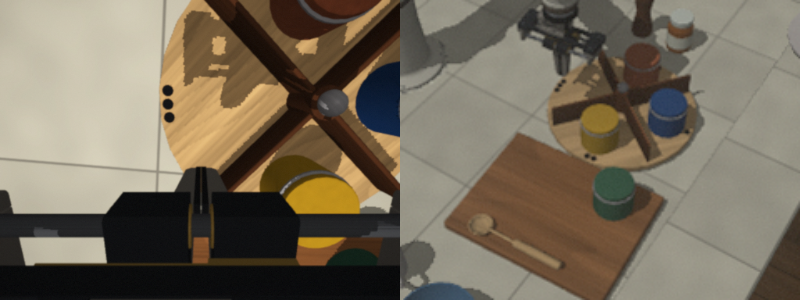

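Yellow stands in the two-dot bay and blue and orange are in theirs. Three dots sit at (168,104) in the left half, the same attitude as before the first sweep, so I'll repeat the sweep.

>>> send_rows --moves '[{"dx": 0, "dy": -0.06, "dz": 0.83, "rx": 0, "ry": 0, "rz": 0}, {"dx": 0, "dy": -0.06, "dz": 0.83, "rx": 0, "ry": 0, "rz": 0}, {"dx": 0, "dy": -0.05, "dz": 0.82, "rx": 0, "ry": 0, "rz": 0}, {"dx": 0, "dy": 0, "dz": 0.38, "rx": 0, "ry": 0, "rz": 0}, {"dx": 0, "dy": 0, "dz": 0.37, "rx": 0, "ry": 0, "rz": 0}, {"dx": 0, "dy": 0, "dz": 0, "rx": 0, "ry": 0, "rz": 0}]'

```text
clock: 13.87
tcp_pos: [0.444, 0.0814, 0.06]
ee_rot: [[-0.086, 0.996, -0.004], [0.996, 0.086, 0.0], [0.001, -0.004, -1.0]]
ft_force: [-1.0, 0.6, -0.5]
finger_gap: 0.0006
finger_force: 0.0
```

>>> send_rows --moves '[{"dx": -0.33, "dy": 0.17, "dz": 0, "rx": 0, "ry": 0, "rz": 0}, {"dx": -0.32, "dy": 0.19, "dz": 0, "rx": 0, "ry": 0, "rz": 0}, {"dx": -0.3, "dy": 0.22, "dz": 0, "rx": 0, "ry": 0, "rz": 0}, {"dx": -0.29, "dy": 0.24, "dz": 0, "rx": 0, "ry": 0, "rz": 0}, {"dx": -0.27, "dy": 0.26, "dz": 0, "rx": 0, "ry": 0, "rz": 0}, {"dx": -0.24, "dy": 0.28, "dz": 0, "rx": 0, "ry": 0, "rz": 0}, {"dx": -0.22, "dy": 0.3, "dz": 0, "rx": 0, "ry": 0, "rz": 0}, {"dx": -0.2, "dy": 0.32, "dz": 0, "rx": 0, "ry": 0, "rz": 0}]'

```text
clock: 14.53
tcp_pos: [0.5113, 0.0214, 0.0625]
ee_rot: [[-0.087, 0.996, 0.0], [0.996, 0.087, -0.0], [-0.0, 0.0, -1.0]]
ft_force: [-0.9, 0.8, 0.1]
finger_gap: 0.0003
finger_force: 0.7
```

>>> send_rows --moves '[{"dx": -0.18, "dy": 0.33, "dz": 0, "rx": 0, "ry": 0, "rz": 0}, {"dx": -0.14, "dy": 0.34, "dz": 0, "rx": 0, "ry": 0, "rz": 0}, {"dx": -0.13, "dy": 0.35, "dz": 0, "rx": 0, "ry": 0, "rz": 0}, {"dx": -0.09, "dy": 0.36, "dz": 0, "rx": 0, "ry": 0, "rz": 0}, {"dx": -0.06, "dy": 0.37, "dz": 0, "rx": 0, "ry": 0, "rz": 0}, {"dx": -0.04, "dy": 0.37, "dz": 0, "rx": 0, "ry": 0, "rz": 0}, {"dx": -0.01, "dy": 0.37, "dz": 0, "rx": 0, "ry": 0, "rz": 0}, {"dx": 0.02, "dy": 0.37, "dz": 0, "rx": 0, "ry": 0, "rz": 0}]'

```text
clock: 15.2
tcp_pos: [0.5982, 0.0102, 0.0621]
ee_rot: [[-0.087, 0.996, -0.001], [0.996, 0.087, -0.0], [-0.0, -0.001, -1.0]]
ft_force: [-2.0, -0.1, 1.1]
finger_gap: 0.0005
finger_force: 0.8
```

>>> send_rows --moves '[{"dx": 0.05, "dy": 0.37, "dz": 0, "rx": 0, "ry": 0, "rz": 0}, {"dx": 0.08, "dy": 0.37, "dz": 0, "rx": 0, "ry": 0, "rz": 0}, {"dx": 0.1, "dy": 0.36, "dz": 0, "rx": 0, "ry": 0, "rz": 0}, {"dx": 0.08, "dy": 0.22, "dz": 0, "rx": 0, "ry": 0, "rz": 0}, {"dx": 0.09, "dy": 0.21, "dz": 0, "rx": 0, "ry": 0, "rz": 0}, {"dx": 0.11, "dy": 0.22, "dz": 0, "rx": 0, "ry": 0, "rz": 0}, {"dx": 0.11, "dy": 0.15, "dz": 0, "rx": 0, "ry": 0, "rz": 0}, {"dx": 0.1, "dy": 0.14, "dz": 0, "rx": 0, "ry": 0, "rz": 0}]'

```text
clock: 15.87
tcp_pos: [0.6568, 0.0381, 0.0622]
ee_rot: [[-0.088, 0.996, 0.0], [0.996, 0.088, -0.0], [-0.0, 0.0, -1.0]]
ft_force: [-1.5, -0.4, -0.7]
finger_gap: 0.0002
finger_force: 0.6
```

>>> send_rows --moves '[{"dx": 0.08, "dy": 0.12, "dz": 0, "rx": 0, "ry": 0, "rz": 0}, {"dx": 0.05, "dy": 0.08, "dz": 0, "rx": 0, "ry": 0, "rz": 0}, {"dx": 0, "dy": 0, "dz": 0, "rx": 0, "ry": 0, "rz": 0}, {"dx": -0.15, "dy": -0.3, "dz": 0, "rx": 0, "ry": 0, "rz": 0}, {"dx": 0, "dy": -0.1, "dz": -0.6, "rx": 0, "ry": 0, "rz": 0}, {"dx": 0, "dy": 0, "dz": -0.9, "rx": 0, "ry": 0, "rz": 0}, {"dx": 0, "dy": 0, "dz": -0.9, "rx": 0, "ry": 0, "rz": 0}, {"dx": 0, "dy": 0, "dz": -0.7, "rx": 0, "ry": 0, "rz": 0}]'

```text
clock: 16.53
tcp_pos: [0.651, 0.0367, 0.1577]
ee_rot: [[-0.088, 0.996, 0.002], [0.996, 0.088, -0.0], [-0.0, 0.002, -1.0]]
ft_force: [0.4, 0.1, -0.2]
finger_gap: 0.0004
finger_force: 0.0
```

Run:
```python
from h import *
B=np.array([.700,-.099]);T=uv(.114,0);d=T-B;a=np.degrees(np.arctan2(d[1],d[0]));print(T,a)
s=off(B,a,-.073);f=off(T,a,-.049);o=arm.get_obs()['tcp_pos'];print(s,f)
plan([(*s,.162,a,29)])
```

```text
[0.578954 0.040228] 131.00397190203628
[ 0.74789613 -0.15409048] [0.61110346 0.00324946]
from [6.51000e-01 3.67000e-02 1.57700e-01 9.50328e+01]
[{dx: -0.83, dy: 0.33, dz: -0.02, rz: -0.9}, {dx: -0.85, dy: 0.27, dz: -0.02, rz: -0.9}, {dx: -0.87, dy: 0.2, dz: -0.02, rz: -0.9}, {dx: -0.88, dy: 0.13, dz: -0.02, rz: -0.9}, {dx: -0.89, dy: 0.06, dz: -0.02, rz: -0.9}, {dx: -0.89, dy: -0.01, dz: -0.01, rz: -0.9}, {dx: -0.89, dy: -0.08, dz: -0.02, rz: -0.9}, {dx: -0.88, dy: -0.15, dz: -0.01, rz: -0.89}]
```

>>> send_rows --jaw 45 --moves '[{"dx": -0.83, "dy": 0.33, "dz": -0.02, "rx": 0, "ry": 0, "rz": -0.9}, {"dx": -0.85, "dy": 0.27, "dz": -0.02, "rx": 0, "ry": 0, "rz": -0.9}, {"dx": -0.87, "dy": 0.2, "dz": -0.02, "rx": 0, "ry": 0, "rz": -0.9}, {"dx": -0.88, "dy": 0.13, "dz": -0.02, "rx": 0, "ry": 0, "rz": -0.9}, {"dx": -0.89, "dy": 0.06, "dz": -0.02, "rx": 0, "ry": 0, "rz": -0.9}, {"dx": -0.89, "dy": 0, "dz": -0.02, "rx": 0, "ry": 0, "rz": -0.9}, {"dx": -0.89, "dy": -0.08, "dz": 0, "rx": 0, "ry": 0, "rz": -0.9}, {"dx": -0.88, "dy": -0.15, "dz": 0, "rx": 0, "ry": 0, "rz": -0.9}]'

```text
clock: 17.2
tcp_pos: [0.7481, -0.1551, 0.1591]
ee_rot: [[-0.659, 0.752, 0.0], [0.752, 0.659, -0.0], [-0.0, 0.0, -1.0]]
ft_force: [-0.3, 0.2, 0.2]
finger_gap: 0.0413
finger_force: 0.0
```

>>> send_rows --moves '[{"dx": 0, "dy": 0, "dz": 0, "rx": 0, "ry": 0, "rz": 0}, {"dx": 0, "dy": 0, "dz": 0, "rx": 0, "ry": 0, "rz": 0}]'

```text
clock: 17.37
tcp_pos: [0.7476, -0.1552, 0.1585]
ee_rot: [[-0.654, 0.756, -0.0], [0.756, 0.654, 0.0], [0.0, 0.0, -1.0]]
ft_force: [-0.3, 0.6, 0.5]
finger_gap: 0.0412
finger_force: 0.0
```

```bash
cat >> h.py <<'E'
HUE={'green':(68,92),'yellow':(21,30),'blue':(105,120),'orange':(3,14)}
def lid(n,c,img=None,smin=110,vmin=25,z=.106):
    img=arm.grab_frame(n) if img is None else img
    h=cv2.cvtColor(img,cv2.COLOR_RGB2HSV);lo,hi=HUE[c]
    m=cv2.morphologyEx(cv2.inRange(h,(lo,smin,vmin),(hi,255,255)),cv2.MORPH_OPEN,np.ones((3,3)))
    k,l,s,ce=cv2.connectedComponentsWithStats(m)
    for i in np.argsort(-s[1:,4])[:2]+1: print(n,c,s[i],ce[i].round(1),world(n,ce[i],z,1).round(3))
E
python3 - <<'E'
from h import *
o=arm.get_obs();print(o['tcp_pos'],o['finger_gap'])
lid("wrist","green")
im=arm.grab_frame("scene")
for c in HUE: lid("scene",c,im)
# dark dots on the deck, deck-plane neighbourhood of radius .168
g=cv2.cvtColor(im,cv2.COLOR_RGB2GRAY)
m=(g<45).astype(np.uint8);k,l,s,ce=cv2.connectedComponentsWithStats(m)
for i in range(1,k):
    if 3<=s[i,4]<60:
        w=world("scene",ce[i],.024,1);r=np.linalg.norm(w-H)
        if .15<r<.185: print("dot",w.round(3),r.round(3),np.degrees(np.arctan2((w-H)@e,(w-H)@b)).round(1),s[i,4])
E
```

```text
[ 0.74762102 -0.15516494  0.15846726] 0.04120972992106124
wrist green [  204    46   117   122 11271] [261.7 106.3] [ 0.699 -0.094]
scene yellow [307 186   5   4  18] [308.8 187.3] [0.719 0.089]
scene yellow [301 189   5   3  15] [303. 190.] [0.708 0.067]
scene blue [295 137  11   6  39] [300.2 139.2] [0.565 0.295]
scene orange [ 178  191  120  101 5447] [238.4 241.3] [ 0.639 -0.243]
scene orange [248 160  12  11  99] [253.  165.5] [0.487 0.069]
dot [0.447 0.278] 0.176 -138.4 41
dot [0.659 0.292] 0.163 144.3 43
dot [0.737 0.165] 0.166 90.5 9
```

Run:
```python
from h import *
for n in("scene","side"):
    im=arm.grab_frame(n);g=cv2.cvtColor(im,cv2.COLOR_RGB2GRAY)
    bh=cv2.morphologyEx(g,cv2.MORPH_BLACKHAT,np.ones((9,9)))
    k,l,s,ce=cv2.connectedComponentsWithStats((bh>35).astype(np.uint8))
    for i in range(1,k):
        w=world(n,ce[i],.024,1);r=np.linalg.norm(w-H)
        if 3<=s[i,4]<40 and .155<r<.18: print(n,w.round(3),r.round(3),np.degrees(np.arctan2((w-H)@e,(w-H)@b)).round(1),s[i,4])
B=np.array([.699,-.097]);T=uv(.114,0);d=T-B;a=131.0;f=off(T,a,-.049)
o=arm.get_obs()['tcp_pos'];print(f)
plan([(*o[:2],.09,a,27),(*o[:2],.062,a,10),(*f,.062,a,13.5)])
```

```text
scene [0.46  0.035] 0.163 -46.7 9
scene [0.737 0.168] 0.166 91.4 10
scene [ 0.563 -0.011] 0.166 -6.6 8
side [0.701 0.037] 0.174 44.3 20
side [ 0.601 -0.016] 0.173 6.2 4
side [ 0.574 -0.016] 0.17 -2.8 11
side [ 0.543 -0.006] 0.162 -13.9 22
side [0.563 0.321] 0.167 179.6 5
[0.61110089 0.00324723]
from [  0.7474  -0.1524   0.1591 131.0835]
[{dz: 0.77, rz: 0.01}, {dz: 0.77}, {dz: 0.76, rz: 0.01}, {dz: 0.31}, {dz: 0.31}, {dz: 0.32}, {dx: 0.43}, {dx: 0.43}]
[{dx: 0.43}, {dx: 0.43}, {dx: 0.43}, {dx: 0.43}, {dx: 0.43}, {dx: 0.43}, {dx: 0.43}, {dx: 0.43}]
[{dx: 0.43}, {dx: 0.43, dy: -0.01}, {dx: 0.43}, {dx: 0.44, dy: -0.01}, {dx: 0.43}, {dx: 0.44, dy: -0.01}]
```

The three dots sit within a few degrees of facing the board. Now I'll push green.

>>> send_rows --moves '[{"dx": 0, "dy": 0, "dz": 0.77, "rx": 0, "ry": 0, "rz": 0}, {"dx": 0, "dy": 0, "dz": 0.77, "rx": 0, "ry": 0, "rz": 0}, {"dx": 0, "dy": 0, "dz": 0.76, "rx": 0, "ry": 0, "rz": 0}, {"dx": 0, "dy": 0, "dz": 0.31, "rx": 0, "ry": 0, "rz": 0}, {"dx": 0, "dy": 0, "dz": 0.31, "rx": 0, "ry": 0, "rz": 0}, {"dx": 0, "dy": 0, "dz": 0.3, "rx": 0, "ry": 0, "rz": 0}, {"dx": 0, "dy": 0, "dz": 0, "rx": 0, "ry": 0, "rz": 0}]'

```text
clock: 18.15
tcp_pos: [0.747, -0.1533, 0.061]
ee_rot: [[-0.657, 0.754, -0.002], [0.754, 0.657, 0.001], [0.002, -0.001, -1.0]]
ft_force: [-0.8, 0.3, -0.5]
finger_gap: 0.0411
finger_force: 0.0
```

>>> send_rows --moves '[{"dx": 0.42, "dy": 0, "dz": 0, "rx": 0, "ry": 0, "rz": 0}, {"dx": 0.3, "dy": 0, "dz": 0, "rx": 0, "ry": 0, "rz": 0}, {"dx": 0.3, "dy": 0, "dz": 0, "rx": 0, "ry": 0, "rz": 0}, {"dx": 0.42, "dy": 0, "dz": 0, "rx": 0, "ry": 0, "rz": 0}, {"dx": 0.42, "dy": 0, "dz": 0, "rx": 0, "ry": 0, "rz": 0}, {"dx": 0.42, "dy": 0, "dz": 0, "rx": 0, "ry": 0, "rz": 0}, {"dx": 0.42, "dy": 0, "dz": 0, "rx": 0, "ry": 0, "rz": 0}, {"dx": 0.42, "dy": 0, "dz": 0, "rx": 0, "ry": 0, "rz": 0}]'

```text
clock: 18.82
tcp_pos: [0.6874, -0.0838, 0.0644]
ee_rot: [[-0.656, 0.754, 0.004], [0.754, 0.656, -0.002], [-0.004, 0.002, -1.0]]
ft_force: [1.7, -1.3, 0.5]
finger_gap: 0.0411
finger_force: 1.3
```

>>> send_rows --moves '[{"dx": 0.42, "dy": 0, "dz": 0, "rx": 0, "ry": 0, "rz": 0}, {"dx": 0.42, "dy": 0, "dz": 0, "rx": 0, "ry": 0, "rz": 0}, {"dx": 0.42, "dy": 0, "dz": 0, "rx": 0, "ry": 0, "rz": 0}, {"dx": 0.42, "dy": 0, "dz": 0, "rx": 0, "ry": 0, "rz": 0}, {"dx": 0.42, "dy": 0, "dz": 0, "rx": 0, "ry": 0, "rz": 0}, {"dx": 0.42, "dy": 0, "dz": 0, "rx": 0, "ry": 0, "rz": 0}, {"dx": 0.2, "dy": 0, "dz": 0, "rx": 0, "ry": 0, "rz": 0}, {"dx": 0, "dy": 0, "dz": 0, "rx": 0, "ry": 0, "rz": 0}]'

```text
clock: 19.48
tcp_pos: [0.6329, -0.021, 0.0636]
ee_rot: [[-0.657, 0.754, 0.002], [0.754, 0.657, -0.0], [-0.001, 0.001, -1.0]]
ft_force: [-0.1, 0.7, -0.4]
finger_gap: 0.0415
finger_force: 0.0
```

Run:
```python
from h import *
a=131.0;T=uv(.114,0);f=off(T,a,-.049)
plan([(*f,.062,a,6)])
```

```text
from [ 6.329000e-01 -2.100000e-02  6.360000e-02  1.310916e+02]
[{dx: 0.18, dz: 0.01}, {dx: 0.18, dz: 0.01}, {dx: 0.18, dz: 0.01}, {dx: 0.18, dy: -0.01, dz: 0.01, rz: 0.01}, {dx: 0.18, dz: 0.01}, {dx: 0.19, dy: -0.01, rz: 0.01}]
```

>>> send_rows --moves '[{"dx": 0.18, "dy": 0, "dz": 0, "rx": 0, "ry": 0, "rz": 0}, {"dx": 0.18, "dy": 0, "dz": 0, "rx": 0, "ry": 0, "rz": 0}, {"dx": 0.18, "dy": 0, "dz": 0, "rx": 0, "ry": 0, "rz": 0}, {"dx": 0.18, "dy": 0, "dz": 0, "rx": 0, "ry": 0, "rz": 0}, {"dx": 0.18, "dy": 0, "dz": 0, "rx": 0, "ry": 0, "rz": 0}, {"dx": 0.18, "dy": 0, "dz": 0, "rx": 0, "ry": 0, "rz": 0}, {"dx": 0, "dy": 0, "dz": 0, "rx": 0, "ry": 0, "rz": 0}, {"dx": -0.6, "dy": 0, "dz": 0, "rx": 0, "ry": 0, "rz": 0}]'

```text
clock: 20.15
tcp_pos: [0.6201, -0.0076, 0.0608]
ee_rot: [[-0.658, 0.753, -0.006], [0.753, 0.658, 0.003], [0.006, -0.002, -1.0]]
ft_force: [0.0, -0.7, -0.5]
finger_gap: 0.0412
finger_force: 0.0
```

>>> send_rows --moves '[{"dx": -0.6, "dy": 0, "dz": -0.6, "rx": 0, "ry": 0, "rz": 0}, {"dx": 0, "dy": 0, "dz": -0.9, "rx": 0, "ry": 0, "rz": 0}, {"dx": 0, "dy": 0, "dz": -0.9, "rx": 0, "ry": 0, "rz": 0}, {"dx": 0, "dy": 0, "dz": -0.9, "rx": 0, "ry": 0, "rz": 0}, {"dx": 0, "dy": 0, "dz": 0, "rx": 0, "ry": 0, "rz": 0}, {"dx": 0, "dy": 0, "dz": 0, "rx": 0, "ry": 0, "rz": 0}]'

```text
clock: 20.65
tcp_pos: [0.6351, -0.0236, 0.162]
ee_rot: [[-0.657, 0.754, 0.001], [0.754, 0.657, 0.001], [0.0, 0.001, -1.0]]
ft_force: [0.1, -0.4, -1.2]
finger_gap: 0.0411
finger_force: 0.0
```

Run:
```python
from h import *
print(arm.get_obs()['tcp_pos'])
im=arm.grab_frame("wrist")
for c in HUE: lid("wrist",c,im,90,20,.104)
im=arm.grab_frame("side")
for c in HUE: lid("side",c,im,90,20,.075)
print(H,uv(.115,0))
```

```text
[ 0.63509013 -0.02358782  0.16201364]
wrist green [  198    31   116   123 11141] [255.4  92.1] [0.576 0.041]
wrist yellow [ 406   11  106  126 9373] [462.8  74.6] [0.676 0.143]
wrist yellow [ 368   39   47   65 1241] [387.1  74.7] [0.637 0.109]
wrist orange [    0    48   297   226 38998] [122.6 181.3] [ 0.542 -0.073]
wrist orange [ 311    0   45  198 4923] [340.2  88.4] [0.619 0.082]
side yellow [169 195  28  17 360] [182.4 202.8] [0.717 0.121]
side yellow [170 209  28  13 252] [184.  215.8] [0.658 0.175]
side blue [168 243  30  20 467] [182.7 252.8] [0.53 0.31]
side blue [167 225  29  18 411] [181.3 233.4] [0.598 0.247]
side orange [ 192  165  137   74 5008] [260.6 203.1] [ 0.515 -0.022]
side orange [311  88  25  51 741] [323.  115.5] [ 0.765 -0.896]
[0.572 0.154] [0.579015 0.03923 ]
```

Run:
```python
from h import *
def rep(k,w): d=w-H;print(k,w.round(3),"r",np.linalg.norm(d).round(3),"ang",np.degrees(np.arctan2(d@e,d@b)).round(1))
for k,p in(("yellow",(182.4,202.8)),("blue",(181.3,233.4))): rep(k,world("side",p,.104,1))
for n in("scene","side"):
    im=arm.grab_frame(n)
    h=cv2.cvtColor(im,cv2.COLOR_RGB2HSV)
    for c,(lo,hi) in dict(yellow=(18,34),blue=(100,125),green=(60,95),orange=(0,12)).items():
        m=cv2.inRange(h,(lo,120,25),(hi,255,255));k,l,s,ce=cv2.connectedComponentsWithStats(m)
        for i in range(1,k):
            if s[i,4]>120:
                w=world(n,ce[i],.085,1)
                if np.linalg.norm(w-H)<.19: rep(n+c+str(s[i]),w)
    g=cv2.cvtColor(im,cv2.COLOR_RGB2GRAY);bh=cv2.morphologyEx(g,cv2.MORPH_BLACKHAT,np.ones((9,9)))
    k,l,s,ce=cv2.connectedComponentsWithStats((bh>35).astype(np.uint8))
    for i in range(1,k):
        w=world(n,ce[i],.024,1)
        if 3<=s[i,4]<40 and .155<np.linalg.norm(w-H)<.18: rep(n+"dot",w)
```

```text
yellow [0.68  0.156] r 0.108 ang 87.4
blue [0.565 0.276] r 0.122 ang 179.7
sceneyellow[301 165  19  19 263] [0.684 0.166] r 0.112 ang 92.8
sceneyellow[296 179  23  17 223] [0.708 0.096] r 0.148 ang 63.4
sceneorange[249 143  13  15 155] [0.436 0.162] r 0.136 ang -96.7
scenedot [0.403 0.136] r 0.17 ang -87.2
scenedot [0.719 0.253] r 0.177 ang 120.3
scenedot [0.45  0.043] r 0.165 ang -51.2
scenedot [0.738 0.154] r 0.166 ang 86.6
scenedot [ 0.568 -0.011] r 0.165 ang -5.0
scenedot [0.685 0.044] r 0.158 ang 42.3
sideyellow[170 196  27  16 339] [0.703 0.134] r 0.133 ang 77.8
sideyellow[170 208  30  14 282] [0.644 0.185] r 0.078 ang 110.1
sideorange[224 217  33  21 521] [0.474 0.134] r 0.1 ang -82.0
sideorange[226 236  30  23 505] [0.412 0.211] r 0.17 ang -113.2
sidedot [0.687 0.039] r 0.163 ang 41.3
sidedot [ 0.552 -0.013] r 0.168 ang -10.2
sidedot [0.534 0.003] r 0.156 ang -17.7
sidedot [0.576 0.322] r 0.168 ang 175.0
```

All four canisters measure within a few degrees of their bay centres, at radii of 0.108–0.122 m. The arm is clear of everything, so I'm handing in.

```bash
python3 -c "
from rig import arm
print(arm.finish_job())"
```

```text
the job is handed in; nothing more can be done
None
```

I slid blue, yellow and green into the one-, two- and three-dot bays, with orange still in the four-dot bay, and handed the job in at about 21 s; the last camera measurements put all four well inside their bays, but no verdict was returned.

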